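# Set up the strap cutter: fit the guide comb and set the gap screw

### The arm

A 7-joint arm with a two-finger parallel gripper is mounted at the origin on the work surface. World frame = base frame: x ahead of the robot, y to its left, z up, the work surface at z = 0. Lengths are in m, angles in rad, forces in N, time in s.
With the tool pointing down it reaches from about 0.4 to 0.85 m from the base axis. Payload 10.4 kg.
Tool frame: the origin (TCP) lies on the mounting face of the last link; the fingertips stand 173 mm ahead of it and the grasp point (between the pads) lies 155 mm ahead of it (manip.tip_extent is the distance from the TCP to the fingertips, in m); z points along the fingers, y is the line along which they close (so a half turn about z gives the same grasp; the last joint's range is limited). The gripper opens to 85 mm and grips with 20 to 120 N. Pads are 22 mm wide; open, the fingers measure 114 mm over their backs; the gripper's body (76 mm by 85 mm) begins 54 mm behind the grasp point. The pads swing forward as they close: fully open they stand 13 mm farther back than shut.
Start: joints at [1.163, 0.332, -0.065, 1.46, 0.022, 1.35, -0.088], TCP at [0.235, -0.579, 0.405] pointing down, gripper open.
Joint ranges: [-2.6, 2.6], [-0.5, 2.12], [-1.47, 1.34], [0.16, 2.42], [-1.27, 4.41], [0.06, 2.06], [-2.6, 2.6]. Speed limits (rad/s): [2.22, 2.22, 2.79, 2.79, 3.14, 3.14, 3.14].

### API

Orientations are given as a unit quaternion [x, y, z, w].
In Python, from workcell import manip gives the robot as it stands.
- The arm moves only by the tool move_arm, never from a script. Its argument "plan" is one flat list of numbers, 7 for each row, row after row: the turn, a rotation vector about the tool's x, y, z in rad, then the shift along the tool's x, y, z in m, then the finger opening in m, from 0 to 0.0854. In form: [ax, ay, az, dx, dy, dz, gripper, ax, ay, az, dx, dy, dz, gripper, ...]. A call has 1 to 12 rows; each row is the pose to reach, as a shift and turn from the pose commanded when the call began, along the tool's axes at that moment; what a row does not reach only later rows make up. A row lasts 1/8 s, in which the tool goes at most 62.5 mm and 10.7 degrees, less where a joint would pass 70% of its speed; a pose out of reach is approached as far as the arm can. A call with a gripper value outside its range is refused whole. The fingers move at their own pace and stop on an object; "squeeze" is the grip in N (left out, the last holds). Time passes only in rows, so rows that repeat a pose let the fingers close. It gives the time, the measured TCP pose, the force, the opening and the grip force at its end, in the units of the state.
- manip.get_obs(): the state, without advancing time (a new reading comes with each control period).
- manip.camera(name): name is "scene" or "top" or "wrist"; returns a dict with "color" (400x640x3 uint8, red, green, blue), "fx", "fy", "cx", "cy" (pixels), "dist" ([k1, k2, p1, p2, k3] as OpenCV has them; the pictures are not rectified), "cam_to_world" (4x4, takes a point from camera to world coordinates); the wrist camera has in their place "mount" (4x4, takes a point from camera to tool coordinates, whose origin is the TCP and whose axes are the flange's). Camera axes: x right, y down, z forward; pixel columns grow to the right and rows downward; lengths in m; the calibration is good to about 2 mm. A picture is of the moment at which its call begins: read the wrist's pose just before it. There is no depth.
- manip.hand_in(): hands the job in; it is judged then, once.
Trained networks look in a picture, given as the dict that the camera call returned (one of the last four; its "shot" number tells which), for a name from the list of things; names that differ only in an ending like _2 or _b are one class to them, and where a whole thing is asked for, a point or a joint stands for the part that bears it (a point fixed in the world has none). Each returns a list of dicts, best first, with "conf" (0 to 1); they miss things now and then, are a little off and sometimes report something else, mostly with a low value. They report only what shows in the picture. A call takes as long as a camera call. They do not tell look-alikes from the thing itself.
- manip.look_for(picture, label): "position" ([x, y, z] in m, in the coordinates of the camera as it stood for that picture, good to about 4 mm: the middle of the surface that is visible of it).
- manip.silhouettes(picture, label): "pixels" (400x640 bool, what is visible of it).
- manip.tip_of(picture, label): "position" ([x, y, z] in m, in the coordinates of the camera as it stood for that picture, good to about 4 mm: a listed point, or the origin of a listed thing).
The state is a dict: "clock": time; "joint_pos": joint angles; "joint_velocities": joint speeds; "tau": joint torques, N m; "position": TCP position; "ee_rot": TCP orientation; "ft_force": force on the tool from outside, world axes, zero at the start; "torque": the same for the moment, N m; "grip_width": opening from 0.0 (shut) to 1.0 (fully open); "grasp_force": force on a finger pad.
Only numpy, scipy, OpenCV 4.12 (cv2) and the standard library are available. Lean on these libraries where they do the work, as an engineer would, in place of code of your own. Each camera call takes 0.05 s, during which the arm holds its last target. There are 200 camera calls.

### The job

Set up the dark red strap cutter. First pick up the guide comb and lower it, without dropping it, into the slotted bed so that every tooth is in its own slot and it sits fully home, and let go of it. Then turn the leaning gap screw clockwise by its bar handle until it bottoms, back it off a quarter of a turn and leave it there, with the comb still home and the loose things on the bench left where they are.

Things in the scene. Friction and masses are not known exactly. Their poses are not given: they have to be found in the camera images.
- cutter: dark red strap cutter fixed to the bench: foot 200 (x) x 310 (y) mm, body top at z = 60 mm. Origin on the bench under its middle, z up. Left (+y) half: leaning boss of the gap screw; right half: slotted bed, centre x = 0, y = -50. Behind the bed a steel roller along y at x = +56, top at z = 86. Hand wheel, 150 mm across, top at z = 160, at y = -138 to -154; its crank grip reaches y = -192.
- bed (a point): slotted steel bed on the cutter: where the comb's origin lies when fully home, mid-row, 62 mm above the bench; axes as the cutter's. Six slots side by side along y, 18 mm apart, each 9 wide (y), 34 long (x); floors 2 mm below this point. Fins between them have 45 degree ridges up to z = +22; end walls reach +16. Flat shoulders at both ends of the row, at +22, carry the comb's spine.
- comb: aluminium guide comb, 0.2-0.4 kg, loose, standing on its teeth. Origin under its centre at the tooth ends, z up. Six teeth side by side along y, 18 mm apart, each 6 thick (y), 30 long (x), 22 tall; a spine 124 (y) x 30 (x) mm at z = 22 to 34; on it an upright grip plate 16 thick (x), 64 long (y), z = 34 to 72. Fits the bed either way round.
- comb_grip (a point): point in the middle of the comb's grip plate, 57 mm over the comb's origin; axes as the comb's. Pinch the plate across x here.
- gap_screw (a joint): angle of the gap screw in rad: 0 = bottomed (hard stop), growing as it is backed off, counter-clockwise seen from its handle end; a quarter turn out is 1.57. Starts between 0.6 and 1.1. Friction (about 0.12 N m) holds it where it is left; it does not rise or sink as it turns.
- screw_handle (a point): centre of the screw's steel bar handle, 143 mm above the bench, on the screw's axis; turns with it. z = screw axis, out of the handle, leaning 0.55 rad (31.5 deg) from vertical towards the cutter's -x (robot) side. x = along the bar: 90 long (x), 14 thick (y), 26 deep (z, +-13). When bottomed the bar points up and down the lean. Below: 26 mm collar, and the 48 mm boss, top 39 mm down.
- spool: bystander: wooden thread spool, 52 mm across, 64 mm tall, standing
- mallet: bystander: wooden mallet, 240 mm long, lying
- awl: bystander: awl with a wooden handle, 170 mm long, lying
- dye: bystander: closed jar, 60 mm across, 110 mm tall, standing
- rivet_pot: bystander: small white open cup, 72 mm across, 55 mm tall
- brush: bystander: flat brush, 190 mm long, lying
- offcut_block: bystander: wooden block 110 x 70 x 30 mm, lying
Not all that is in view belongs to the job. Several things look just like the comb: the one meant starts farthest to the robot's left.

How it is judged:
On the way, in this order (a step that is already met when the one before it is completed fails the run):
1. the comb's teeth are lowered more than half way into their slots with the comb still held (horizontal distance between comb and bed below 0.0045 m and angle between the x axis of comb and the x axis of bed, either way round below 0.06 rad and z of comb in the frame of bed below 0.01 m and contact force between the fingers and comb above 0.5 N).
2. the comb sits fully home, let go (horizontal distance between comb and bed below 0.0045 m and angle between the x axis of comb and the x axis of bed, either way round below 0.06 rad and z of comb in the frame of bed below 0.003 m and angle between comb's own z axis and vertical below 0.06 rad and contact force between the fingers and comb below 0.1 N), for 0.2 s.
3. the gap screw is bottomed (within 0.06 rad of its stop), the comb still home (horizontal distance between comb and bed below 0.0045 m and angle between the x axis of comb and the x axis of bed, either way round below 0.06 rad and z of comb in the frame of bed below 0.003 m and angle between comb's own z axis and vertical below 0.06 rad and value of joint gap_screw below 0.06 rad), for 0.1 s.
At the end, for the whole second after the job is handed in: The comb is home in the bed (within 4.5 mm across, 3 mm in height, 0.06 rad in direction and tilt of its seat), let go and at rest, and the gap screw stands a quarter turn out from its stop: 1.57 rad, give or take 0.26 (15 degrees) (all of step 2 and linear speed of comb below 0.02 m/s and value of joint gap_screw between 1.31 and 1.83 rad); the robot touches nothing.
It fails at once if a loose bystander is moved more than 30 mm (distance of any of spool, mallet, awl, dye, rivet_pot, brush, offcut_block from where it was at the start of the episode above 0.03 m).
It also fails if it takes over 59 s, if anything falls off the work surface, if the arm or the gripper's body presses on something with over 40 N, if the wrist force passes 120 N, or if a joint passes its speed limit or range.

## Working session

There is one attempt and no reset: what is moved stays moved. The work goes in short steps, Python scripts to look and compute and a tool call to move; the robot and the scene stay as the last step left them, time stands still between calls to the robot, and variables do not carry over. Pictures are saved under pics/ and viewed, at most 10 in all, crops included, and the job is handed in when it is done.

Besides the shell and the picture viewer there is one more tool, called after ">>>" by a JSON object that holds its "fn" and its "kwargs", one argument or row to a line. move_arm: Moves the arm, as the interface text tells. Its arguments: {"type":"object","properties":{"plan":{"type":"array","items":{"type":"number"}},"squeeze":{"type":"number"}},"required":["plan"]}

```bash
mkdir -p pics; ls
cat > h.py <<'E'
import numpy as np, cv2
from scipy.spatial.transform import Rotation as R
from workcell import manip
def tcp(o=None):
    o=o or manip.get_obs(); T=np.eye(4); T[:3,:3]=R.from_quat(o["ee_rot"]).as_matrix(); T[:3,3]=o["position"]; return T
def shot(n):
    T=tcp(); p=manip.camera(n)
    p["C"]=np.array(p["cam_to_world"]) if n!="wrist" else T@np.array(p["mount"]); return p
def w(p,x): return p["C"][:3,:3]@np.array(x)+p["C"][:3,3]
def save(p,f,crop=None,k=1):
    im=p["color"][:,:,::-1]
    if crop: a,b,c,d=crop; im=im[b:d,a:c]
    cv2.imwrite("pics/"+f,cv2.resize(im,None,fx=k,fy=k,interpolation=cv2.INTER_CUBIC))
def pix(p,X):
    C=np.linalg.inv(p["C"]); K=np.array([[p["fx"],0,p["cx"]],[0,p["fy"],p["cy"]],[0,0,1.]])
    return cv2.projectPoints(np.atleast_2d(X).astype(float),cv2.Rodrigues(C[:3,:3])[0],C[:3,3],K,np.array(p["dist"],float))[0][:,0]
def ray(p,uv,z):
    K=np.array([[p["fx"],0,p["cx"]],[0,p["fy"],p["cy"]],[0,0,1.]])
    q=cv2.undistortPoints(np.array(uv,float).reshape(-1,1,2),K,np.array(p["dist"],float))[:,0]
    d=np.c_[q,np.ones(len(q))]@p["C"][:3,:3].T; o=p["C"][:3,3]
    return o+d*((z-o[2])/d[:,2])[:,None]
E
cat > a.py <<'E'
from h import *
for n in ("top","scene"):
    p=shot(n); save(p,n+".png")
    print(n,np.round(p["C"][:3,3],2))
    for f,ls in ((manip.tip_of,["cutter","bed","comb","comb_grip","screw_handle"]),(manip.look_for,["spool","mallet","awl","dye","rivet_pot","brush","offcut_block"])):
        for l in ls:
            for r in f(p,l):
                if r["conf"]>.2:
                    X=w(p,r["position"]); print(l,round(r["conf"],2),np.round(X,3),np.round(pix(p,X)[0]))
print(manip.get_obs(), manip.tip_extent)
E
python3 a.py
```

```text
pics
top [0.41 0.01 1.29]
cutter 0.74 [ 0.564  0.08  -0.001] [307. 193.]
bed 0.85 [0.569 0.028 0.061] [322. 189.]
comb 0.91 [ 0.449 -0.385 -0.003] [453. 229.]
comb 0.8 [ 0.575 -0.3   -0.004] [425. 190.]
comb 0.65 [ 0.246 -0.4   -0.002] [459. 293.]
comb_grip 0.97 [ 0.57  -0.303  0.055] [430. 189.]
comb_grip 0.97 [ 0.249 -0.402  0.053] [466. 295.]
comb_grip 0.56 [ 0.443 -0.382  0.057] [458. 230.]
screw_handle 0.79 [0.536 0.182 0.141] [268. 197.]
spool 0.54 [ 0.404 -0.073  0.061] [356. 243.]
mallet 0.84 [ 0.692 -0.282  0.017] [420. 152.]
mallet 0.71 [ 0.403 -0.072  0.062] [356. 243.]
awl 0.5 [ 0.322 -0.185  0.024] [392. 270.]
dye 0.58 [0.527 0.422 0.104] [190. 201.]
rivet_pot 0.74 [ 0.76  -0.117  0.018] [368. 131.]
rivet_pot 0.32 [ 0.57  -0.291  0.031] [425. 189.]
brush 0.63 [0.553 0.076 0.058] [307. 194.]
brush 0.61 [0.328 0.219 0.016] [261. 268.]
offcut_block 0.76 [0.784 0.053 0.033] [315. 123.]
scene [ 1.3  -0.51  0.84]
cutter 0.92 [0.563 0.075 0.001] [335. 240.]
bed 0.57 [0.566 0.026 0.059] [324. 232.]
comb 0.81 [ 0.577 -0.307  0.001] [229. 292.]
comb 0.74 [ 0.788  0.058 -0.007] [37
[... 767 characters left out ...]
222158, -0.06472938,  1.46012079,  0.02161598,
        1.34989576, -0.08850453]), 'joint_velocities': array([ 8.43826731e-04, -8.89028630e-04,  1.28298616e-03, -1.43460078e-03,
        6.51654194e-06, -3.66783537e-04, -8.83343998e-04]), 'tau': array([ 8.44064361e-04, -6.25237083e+01,  4.95706068e-02, -3.91815126e+01,
        1.66160456e-02,  1.93205073e-03, -2.51667529e-05]), 'position': array([ 0.23461273, -0.57929829,  0.40471418]), 'ee_rot': array([9.81549072e-01, 1.91210405e-01, 1.03575829e-05, 2.31979129e-05]), 'ft_force': array([-0.45523379, -0.22586116,  0.51831071]), 'torque': array([-0.07973302,  0.00446672,  0.03035046]), 'grasp_force': 0.0, 'grip_width': 1.0003462578400542} 0.1734
```

View pics/top.png

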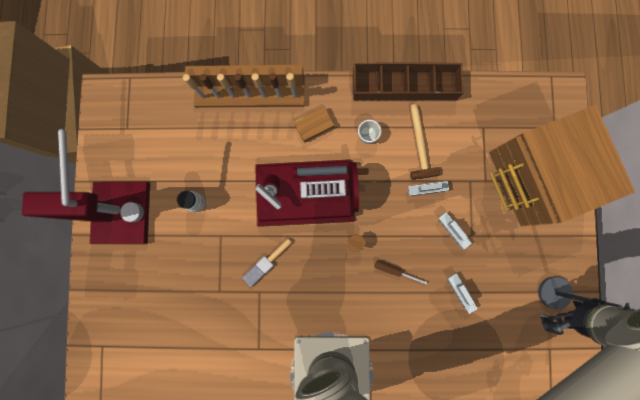

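```bash
cat > b.py <<'E'
from h import *
p=shot("top"); im=p["color"][120:320,240:500,::-1]
cv2.imwrite("pics/crop.png",cv2.resize(im,None,fx=3,fy=3,interpolation=cv2.INTER_CUBIC))
for l in ("comb","comb_grip","screw_handle","gap_screw"):
    for s in manip.silhouettes(p,l):
        v,u=np.nonzero(s["pixels"]); 
        if len(u)<10 or s["conf"]<.3: continue
        z=dict(comb=.034,comb_grip=.034).get(l,.143)
        X=ray(p,np.c_[u,v],z)[:,:2].astype(np.float32); (c,sz,a)=cv2.minAreaRect(X)
        print(l,round(s["conf"],2),len(u),np.round(c,3),np.round(sz,3),round(a,1))
E
python3 b.py
```

```text
comb 0.88 446 [ 0.248 -0.398] [0.122 0.038] 31.9
comb 0.75 386 [ 0.576 -0.301] [0.033 0.127] 7.1
comb 0.7 440 [ 0.442 -0.38 ] [0.126 0.039] 35.5
comb_grip 0.67 417 [ 0.574 -0.3  ] [0.033 0.128] 7.6
comb_grip 0.66 431 [ 0.251 -0.397] [0.123 0.036] 30.3
comb_grip 0.55 434 [ 0.444 -0.379] [0.123 0.037] 37.0
screw_handle 0.81 240 [0.543 0.179] [0.084 0.032] 49.7
gap_screw 0.72 242 [0.54  0.179] [0.092 0.027] 49.1
gap_screw 0.48 6457 [0.551 0.058] [0.182 0.323] 2.8
```

View pics/crop.png

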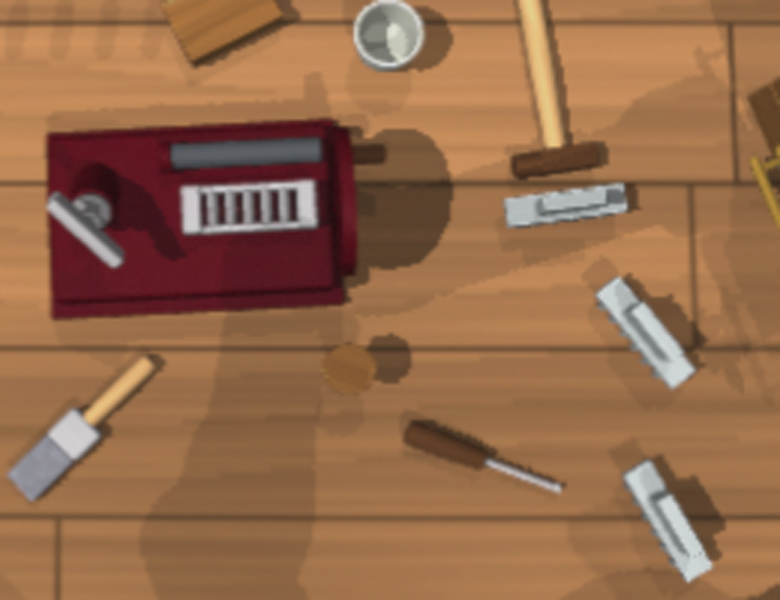

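```bash
cat >> h.py <<'E'
def down(yaw): # tool z down, tool x at yaw
    c,s=np.cos(yaw),np.sin(yaw); return np.array([[c,s,0],[s,-c,0],[0,0,-1.]])
def go(M,g,L=.155): # TCP pose with grasp point g -> plan row relative to the measured pose
    T=tcp(); P=np.array(g)-M[:,2]*L
    rv=R.from_matrix(T[:3,:3].T@M).as_rotvec(); d=T[:3,:3].T@(P-T[:3,3])
    print("turn",np.round(rv,4),"deg",np.round(np.degrees(np.linalg.norm(rv)),1),"shift",np.round(d,4)); return rv,d
E
python3 - <<'E'
from h import *
go(down(np.radians(97.2)),[.575,-.301,.20])
E
```

```text
turn [ 1.0000e-04  1.0000e-04 -1.3117e+00] deg 75.2 shift [ 0.42   -0.1302  0.0497]
```

Look-alikes in the top image: (429,188), (455,231) and (462,293). The first, at y = -0.30, lies farthest to the robot's left (image left), so it's the one; the crop confirms it, with the mallet head about 15 mm behind it. I'm moving above it.

>>> {"fn": "move_arm", "kwargs": {
  "plan": [0,0,-0.18,0.06,-0.018,0,0.032,0,0,-0.36,0.12,-0.036,0,0.032,0,0,-0.54,0.18,-0.054,0,0.032,0,0,-0.72,0.24,-0.072,0.01,0.032,0,0,-0.9,0.3,-0.09,0.02,0.032,0,0,-1.08,0.36,-0.11,0.03,0.032,0,0,-1.26,0.42,-0.13,0.05,0.032,0,0,-1.31,0.42,-0.13,0.05,0.032,0,0,-1.31,0.42,-0.13,0.05,0.032,0,0,-1.31,0.42,-0.13,0.05,0.032]
}}

```text
clock: 2.8
position: [0.5742, -0.3029, 0.3552]
ee_rot: [0.663, 0.748, -0.0, 0.0]
ft_force: [-0.2, -1.1, 0.3]
grip_width: 0.373
grasp_force: 0.0
```

```bash
cat > c.py <<'E'
from h import *
import sys
p=shot("wrist"); save(p,sys.argv[1]); print(np.round(tcp(),4)[:3])
for l in ("comb","comb_grip"):
    for r in manip.tip_of(p,l):
        if r["conf"]>.3: print(l,round(r["conf"],2),np.round(w(p,r["position"]),4))
    for s in manip.silhouettes(p,l):
        v,u=np.nonzero(s["pixels"])
        if s["conf"]<.3 or len(u)<50: continue
        X=ray(p,np.c_[u,v],.034)[:,:2].astype(np.float32); c,sz,a=cv2.minAreaRect(X)
        print("sil",round(s["conf"],2),np.round(c,4),np.round(sz,4),round(a,2))
E
python3 c.py w1.png
```

```text
[[-1.197e-01  9.928e-01  3.000e-04  5.741e-01]
 [ 9.928e-01  1.197e-01 -1.300e-03 -3.029e-01]
 [-1.400e-03  1.000e-04 -1.000e+00  3.553e-01]]
comb 0.71 [ 4.459e-01 -3.788e-01 -1.000e-04]
comb 0.71 [ 0.256  -0.3962 -0.0011]
comb 0.64 [ 0.5776 -0.2997  0.0025]
sil 0.91 [ 0.4451 -0.3782] [0.1298 0.0342] 38.15
sil 0.87 [ 0.2767 -0.3852] [0.1067 0.0299] 30.42
sil 0.68 [ 0.5762 -0.3014] [0.0294 0.1244] 7.8
comb_grip 0.7 [ 0.4449 -0.3778  0.0549]
comb_grip 0.61 [ 0.5756 -0.3029  0.055 ]
sil 0.87 [ 0.5764 -0.3009] [0.0294 0.1234] 7.59
sil 0.79 [ 0.4447 -0.3782] [0.1292 0.0343] 38.41
sil 0.69 [ 0.2763 -0.3857] [0.1072 0.0314] 30.82
```

View pics/w1.png

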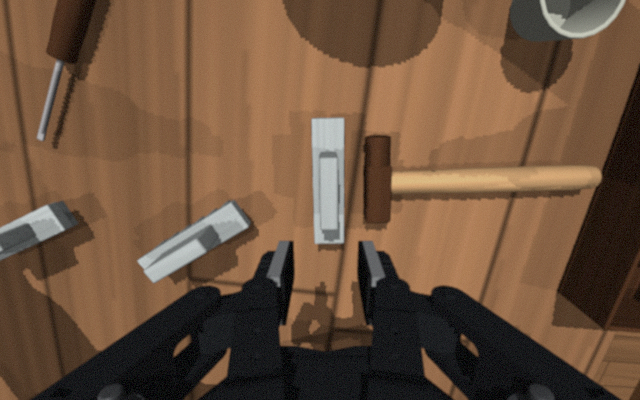

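Image: comb at (328,180), mallet head at (377,180), about 34 mm away and low, so the fingertips stay above it.

```bash
python3 -c "
from h import *
go(down(np.radians(97.7)),[.5762,-.3012,.060])"
```

```text
turn [ 0.0002  0.0007 -0.0121] deg 0.7 shift [0.0006 0.0016 0.1401]
```

>>> {"fn": "move_arm", "kwargs": {
  "plan": [0,0,-0.012,0.001,0.002,0.04,0.034,0,0,-0.012,0.001,0.002,0.08,0.034,0,0,-0.012,0.001,0.002,0.115,0.034,0,0,-0.012,0.001,0.002,0.14,0.034,0,0,-0.012,0.001,0.002,0.14,0.034,0,0,-0.012,0.001,0.002,0.14,0.0,0,0,-0.012,0.001,0.002,0.14,0.0,0,0,-0.012,0.001,0.002,0.14,0.0,0,0,-0.012,0.001,0.002,0.14,0.0],
  "squeeze": 60
}}

```text
clock: 4.18
position: [0.5773, -0.3002, 0.2161]
ee_rot: [0.658, 0.753, 0.0, 0.001]
ft_force: [-2.1, -0.7, 6.0]
grip_width: 0.174
grasp_force: 61.8
```

>>> {"fn": "move_arm", "kwargs": {
  "plan": [0,0,0,0,0,-0.03,0,0,0,0,0,0,-0.08,0,0,0,0,0,0,-0.13,0,0,0,0,0,0,-0.18,0,0,0,0.02,0.04,0.004,-0.21,0,0,0,0.04,0.09,0.009,-0.21,0,0,0,0.06,0.14,0.015,-0.21,0,0,0,0.085,0.19,0.02,-0.21,0,0,0,0.085,0.24,0.025,-0.21,0,0,0,0.085,0.27,0.028,-0.21,0,0,0,0.085,0.27,0.028,-0.21,0,0,0,0.085,0.27,0.028,-0.21,0]
}}

```text
clock: 5.68
position: [0.568, -0.0294, 0.4245]
ee_rot: [0.689, 0.725, -0.0, 0.0]
ft_force: [1.0, -0.5, -3.5]
grip_width: 0.178
grasp_force: 60.5
```

```bash
cat > d.py <<'E'
from h import *
import sys
p=shot("wrist"); save(p,sys.argv[1]); T=tcp(); print(np.round(T,4)[:3])
for l in ("bed","cutter","comb","comb_grip","screw_handle"):
    for r in manip.tip_of(p,l):
        if r["conf"]>.3:
            X=w(p,r["position"]); print(l,round(r["conf"],2),np.round(X,4),"tool",np.round(T[:3,:3].T@(X-T[:3,3]),4),np.round(pix(p,X)[0]))
E
python3 d.py w2.png
```

```text
[[-4.940e-02  9.988e-01 -4.000e-04  5.681e-01]
 [ 9.988e-01  4.940e-02 -6.000e-04 -2.990e-02]
 [-6.000e-04 -5.000e-04 -1.000e+00  4.245e-01]]
bed 0.69 [0.5655 0.0226 0.063 ] tool [5.270e-02 2.000e-04 3.614e-01] [326. 128.]
comb 0.64 [ 0.5674 -0.0293  0.2117] tool [ 0.0008 -0.0005  0.2128] [325. 229.]
comb_grip 0.81 [ 0.5687 -0.0302  0.2642] tool [-0.0002  0.0007  0.1603] [327. 273.]
comb_grip 0.69 [ 0.733  -0.2819 -0.0022] tool [-0.2596  0.1525  0.4268] [424. 334.]
```

View pics/w2.png

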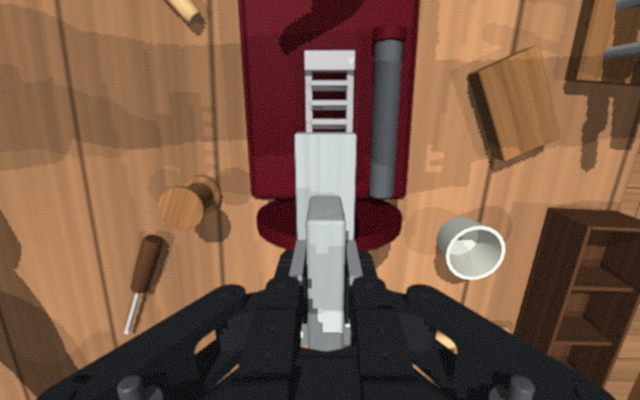

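Comb held straight at (325,229); bed at (326,90) partly hidden. Sidestep for a free view of the bed.

>>> {"fn": "move_arm", "kwargs": {
  "plan": [0,0,0,0.02,-0.04,0,0,0,0,0,0.04,-0.08,0,0,0,0,0,0.045,-0.09,0,0,0,0,0,0.045,-0.09,0,0,0,0,0,0.045,-0.09,0,0]
}}

```text
clock: 6.6
position: [0.4766, 0.011, 0.4248]
ee_rot: [0.689, 0.725, 0.0, 0.0]
ft_force: [0.5, -0.7, -2.8]
grip_width: 0.173
grasp_force: 61.0
```

```bash
python3 d.py w3.png
python3 - <<'E'
from h import *
import json
p=shot("wrist"); np.save("w3.npy",p["color"]); json.dump({k:(np.array(v).tolist()) for k,v in p.items() if k!="color"},open("w3.json","w"))
print(np.round(p["C"],3)); q=pix(p,[.567,.025,.084])[0]; print(q)
a,b=int(q[0])-60,max(0,int(q[1])-75); print(a,b); save(p,"w3c.png",(a,b,a+120,b+140),4)
E
```

```text
[[-5.010e-02  9.987e-01  0.000e+00  4.767e-01]
 [ 9.987e-01  5.010e-02  4.000e-04  1.110e-02]
 [ 4.000e-04  1.000e-04 -1.000e+00  4.246e-01]]
bed 0.59 [0.5638 0.0253 0.0622] tool [0.0097 0.0877 0.3625] [406. 168.]
comb 0.63 [0.4751 0.0123 0.2098] tool [ 0.0012 -0.0015  0.2148] [323. 226.]
comb_grip 0.83 [0.4815 0.0087 0.2666] tool [-0.0027  0.0047  0.158 ] [336. 279.]
[[ 0.999  0.049  0.014  0.472]
 [ 0.051 -0.957 -0.286  0.085]
 [-0.     0.286 -0.958  0.393]
 [ 0.     0.     0.     1.   ]]
[415.50804506 173.35178262]
355 98
```

View pics/w3c.png

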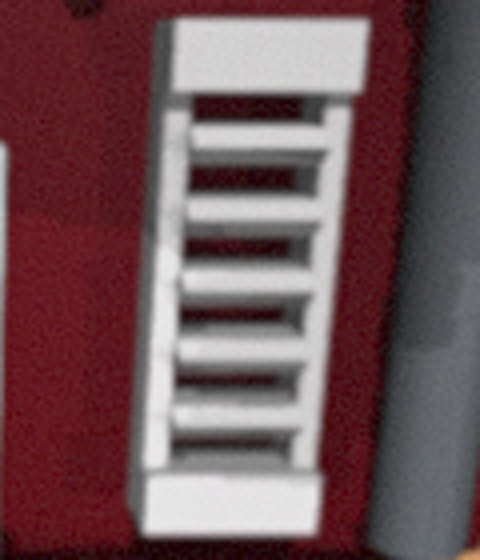

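Run:
```python
from h import *
import json
p=json.load(open("w3.json")); p["C"]=np.array(p["C"])
f=lambda a:(np.array(a,float)+.5)/4-.5+[355,98]
c=ray(p,f([(173,19),(371,17),(318,537),(138,537)]),.084)[:,:2]
print(np.round(c,4),"centre",c.mean(0).round(4))
e=[c[1]-c[0],c[2]-c[3]]; print("yaws x",[np.degrees(np.arctan2(v[1],v[0])).round(2) for v in e],np.linalg.norm(e,axis=1).round(4))
e=[c[0]-c[3],c[1]-c[2]]; print("yaws y",[np.degrees(np.arctan2(-v[0],v[1])).round(2) for v in e],np.linalg.norm(e,axis=1).round(4))
r=ray(p,f([(258,150),(253,222),(246,293),(241,362),(236,426)]),.084)[:,:2]
print(np.round(r,4),np.linalg.norm(np.diff(r,axis=0),axis=1).round(4),r.mean(0).round(4))
# roller check
```

```text
[[ 0.5411  0.0927]
 [ 0.5885  0.0958]
 [ 0.5957 -0.0376]
 [ 0.5472 -0.04  ]] centre [0.5681 0.0277]
yaws x [np.float64(3.78), np.float64(2.82)] [0.0474 0.0485]
yaws y [np.float64(2.62), np.float64(3.1)] [0.1328 0.1336]
[[ 0.5655  0.0632]
 [ 0.5667  0.0455]
 [ 0.5673  0.0276]
 [ 0.5684  0.0096]
 [ 0.5694 -0.0077]] [0.0177 0.018  0.018  0.0173] [0.5675 0.0276]
```

>>> {"fn": "move_arm", "kwargs": {
  "plan": [0,0,0,0.005,0.045,0,0,0,0,0,0.013,0.09,0.02,0,0,0,0,0.013,0.093,0.06,0,0,0,0,0.013,0.093,0.089,0,0,0,0,0.013,0.093,0.089,0,0,0,0,0.013,0.093,0.089,0]
}}

```text
clock: 7.7
position: [0.5686, 0.0295, 0.3371]
ee_rot: [0.689, 0.725, 0.001, 0.001]
ft_force: [-0.2, -0.7, -3.2]
grip_width: 0.175
grasp_force: 61.1
```

```bash
python3 d.py w4.png; python3 -c "
from h import *
go(down(np.radians(92.95)),[.569,.0285,.119])"
```

```text
[[-5.090e-02  9.987e-01  2.500e-03  5.686e-01]
 [ 9.987e-01  5.090e-02 -1.000e-04  2.960e-02]
 [-2.000e-04  2.500e-03 -1.000e+00  3.375e-01]]
cutter 0.61 [ 5.655e-01  7.930e-02 -1.000e-04] tool [ 0.0499 -0.0014  0.3376] [324. 132.]
comb 0.82 [0.5662 0.0327 0.1235] tool [ 0.0033 -0.0028  0.214 ] [321. 224.]
comb_grip 0.62 [0.5664 0.0286 0.1793] tool [-0.0008 -0.0026  0.1582] [320. 276.]
turn [ 0.0014  0.0004 -0.0006] deg 0.1 shift [-0.001   0.0006  0.0625]
```

View pics/w4.png

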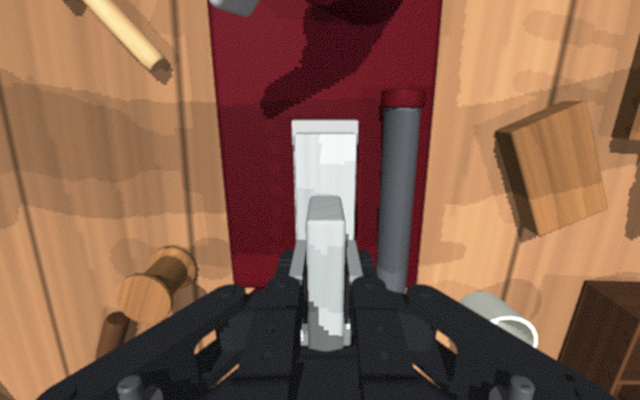

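>>> {"fn": "move_arm", "kwargs": {
  "plan": [0,0,0,-0.001,0,0.02,0,0,0,0,-0.001,0,0.03,0,0,0,0,-0.001,0,0.036,0,0,0,0,-0.001,0,0.04,0,0,0,0,-0.001,0,0.043,0,0,0,0,-0.001,0,0.046,0,0,0,0,-0.001,0,0.046,0]
}}

```text
clock: 8.88
position: [0.5682, 0.0285, 0.2896]
ee_rot: [0.689, 0.725, -0.0, 0.0]
ft_force: [-0.1, -0.8, -3.1]
grip_width: 0.172
grasp_force: 61.3
```

>>> {"fn": "move_arm", "kwargs": {
  "plan": [0,0,0,0,0,0.003,0,0,0,0,0,0,0.006,0,0,0,0,0,0,0.009,0,0,0,0,0,0,0.0105,0,0,0,0,0,0,0.0115,0,0,0,0,0,0,0.012,0,0,0,0,0,0,0.012,0]
}}

```text
clock: 9.75
position: [0.5682, 0.0285, 0.2781]
ee_rot: [0.689, 0.725, 0.0, 0.0]
ft_force: [-4.4, -0.6, 3.6]
grip_width: 0.178
grasp_force: 62.3
```

>>> {"fn": "move_arm", "kwargs": {
  "plan": [0,0,0,0,0,0,0.03,0,0,0,0,0,0,0.03,0,0,0,0,0,0,0.03,0,0,0,0,0,0,0.03,0,0,0,0,0,-0.03,0.03,0,0,0,0,0,-0.08,0.03,0,0,0,0,0,-0.13,0.03,0,0,0,0,0,-0.15,0.04,0,0,0,0,0,-0.15,0.04,0,0,0,0,0,-0.15,0.04]
}}

```text
clock: 11.0
position: [0.568, 0.0283, 0.4264]
ee_rot: [0.689, 0.725, -0.001, -0.001]
ft_force: [-0.0, 0.3, 0.3]
grip_width: 0.474
grasp_force: 0.0
```

```bash
cat > e.py <<'E'
from h import *
p=shot("wrist"); save(p,"w5.png"); T=tcp(); print(np.round(T,4)[:3])
for l in ("comb","comb_grip","screw_handle"):
    for r in manip.tip_of(p,l):
        if r["conf"]>.3: X=w(p,r["position"]); print(l,round(r["conf"],2),np.round(X,4),pix(p,X)[0].round())
t=shot("top")
for l in ("screw_handle","comb","bed"):
    for r in manip.tip_of(t,l):
        if r["conf"]>.3: print("top",l,round(r["conf"],2),np.round(w(t,r["position"]),4))
E
python3 e.py
```

```text
[[-5.100e-02  9.987e-01 -2.000e-03  5.680e-01]
 [ 9.987e-01  5.100e-02 -1.000e-04  2.830e-02]
 [ 0.000e+00 -2.000e-03 -1.000e+00  4.262e-01]]
comb 0.66 [0.5694 0.0276 0.064 ] [327. 178.]
comb_grip 0.82 [0.5674 0.0277 0.1187] [325. 191.]
top screw_handle 0.64 [0.5354 0.1817 0.1385]
top comb 0.94 [ 0.4492 -0.382  -0.0015]
top comb 0.7 [ 0.2466 -0.3972 -0.0019]
```

View pics/w5.png

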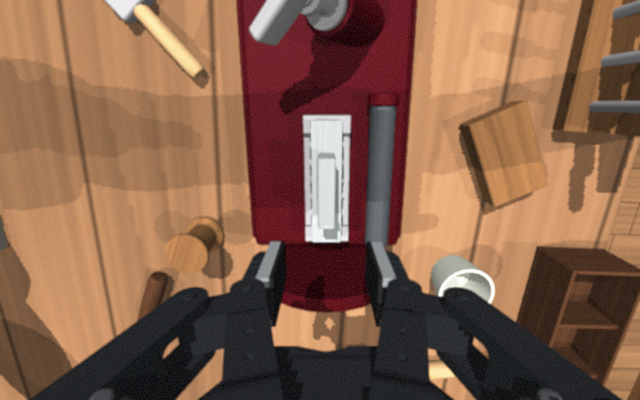

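```bash
cat >> h.py <<'E'
YAW=np.radians(2.95)
def screw(th):
    c,s=np.cos(.55),np.sin(.55); Z=R.from_euler("z",YAW).as_matrix()
    x0,y0,z0=Z@[c,0,s],Z@[0,1,0],Z@[-s,0,c]
    X=np.cos(th)*x0+np.sin(th)*y0; return np.c_[X,np.cross(-z0,X),-z0],z0
E
python3 -c "
from h import *
M,z=screw(.75); go(M,np.array([.535,.18,.143])+.11*z); print(manip.get_obs()['joint_pos'].round(2))"
```

```text
turn [-0.5188  0.2258  0.7991] deg 56.1 shift [ 0.153  -0.1639  0.0586]
[ 0.42  0.26 -0.65  1.55  0.16  1.38 -0.2 ]
```

>>> {"fn": "move_arm", "kwargs": {
  "plan": [-0.08,0.035,0.125,0.02,-0.02,0,0.07,-0.16,0.07,0.25,0.05,-0.05,0,0.07,-0.24,0.105,0.375,0.08,-0.08,0.02,0.07,-0.32,0.14,0.5,0.11,-0.11,0.03,0.07,-0.4,0.175,0.62,0.13,-0.14,0.045,0.07,-0.48,0.21,0.74,0.15,-0.16,0.058,0.07,-0.52,0.226,0.8,0.153,-0.164,0.058,0.07,-0.52,0.226,0.8,0.153,-0.164,0.058,0.07,-0.52,0.226,0.8,0.153,-0.164,0.058,0.07]
}}

```text
clock: 12.52
position: [0.397, 0.1725, 0.3699]
ee_rot: [0.886, 0.375, 0.256, 0.093]
ft_force: [-0.2, 1.0, 0.1]
grip_width: 0.817
grasp_force: 0.0
```

```bash
cat > f.py <<'E'
from h import *
import sys
p=shot("wrist"); save(p,sys.argv[1]); T=tcp(); M,z=screw(.75); np.set_printoptions(suppress=True)
print(np.round(T,4)[:3], manip.get_obs()['joint_pos'].round(2))
for r in manip.tip_of(p,"screw_handle"):
    if r["conf"]>.3: X=w(p,r["position"]); print(round(r["conf"],2),np.round(X,4),"tool",np.round(T[:3,:3].T@(X-T[:3,3]),4),pix(p,X)[0].round())
x0=screw(0)[0][:,0]; y0=np.cross(z,x0)
for l in ("screw_handle","gap_screw"):
    for s in manip.silhouettes(p,l):
        v,u=np.nonzero(s["pixels"])
        if s["conf"]<.3 or len(u)<50: continue
        # rays on the plane of the bar's outer face: centre guess + 13 mm along the axis
        c0=np.array([.535,.18,.143])+.013*z
        o=p["C"][:3,3]; d=ray(p,np.c_[u,v],0)-o; X=o+d*((c0-o)@z/(d@z))[:,None]
        q=np.c_[(X-c0)@x0,(X-c0)@y0].astype(np.float32); c,sz,a=cv2.minAreaRect(q)
        cc=c0+c[0]*x0+c[1]*y0-.013*z
        print(l,round(s["conf"],2),len(u),"ctr",cc.round(4),"off",np.round(c,4),np.round(sz,4),round(a,1),(u.min(),v.min(),u.max(),v.max()))
E
python3 f.py w6.png
```

```text
[[ 0.5881  0.6172  0.5228  0.3971]
 [ 0.7123 -0.7013  0.0267  0.1726]
 [ 0.3831  0.3567 -0.8521  0.3699]] [ 0.43 -0.31 -0.89  2.15 -0.01  0.68 -1.26]
0.63 [0.537  0.1807 0.1429] tool [ 0.0011 -0.0004  0.2668] [326. 201.]
screw_handle 0.97 2373 ctr [0.5384 0.1832 0.1452] off [0.0041 0.003 ] [0.0904 0.0222] 42.2 (np.int64(311), np.int64(141), np.int64(341), np.int64(257))
screw_handle 0.37 2178 ctr [0.3557 0.2215 0.0345] off [-0.2075  0.0506] [0.0483 0.2223] 58.3 (np.int64(27), np.int64(318), np.int64(246), np.int64(379))
gap_screw 0.79 2157 ctr [0.538  0.1837 0.145 ] off [0.0038 0.0035] [0.0887 0.0208] 43.7 (np.int64(311), np.int64(142), np.int64(339), np.int64(256))
gap_screw 0.52 2190 ctr [0.3559 0.2213 0.0347] off [-0.2073  0.0505] [0.0485 0.2215] 58.4 (np.int64(27), np.int64(319), np.int64(246), np.int64(379))
```

View pics/w6.png

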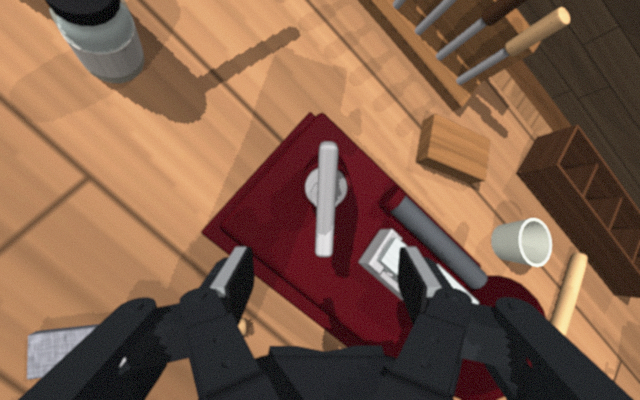

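The bar handle lies at (327,200), nearly along the image vertical, so the tool is aligned with it (θ≈0.75). Going in.

>>> {"fn": "move_arm", "kwargs": {
  "plan": [0,0,0,0.001,0,0.04,0.06,0,0,0,0.001,0,0.075,0.06,0,0,0,0.001,0,0.095,0.06,0,0,0,0.001,0,0.103,0.06,0,0,0,0.001,0,0.103,0.06,0,0,0,0.001,0,0.103,0,0,0,0,0.001,0,0.103,0,0,0,0,0.001,0,0.103,0,0,0,0,0.001,0,0.103,0,0,0,0,0.001,0,0.103,0,0,0,0,0.001,0,0.103,0],
  "squeeze": 50
}}

```text
clock: 14.1
position: [0.4513, 0.1763, 0.283]
ee_rot: [0.886, 0.375, 0.256, 0.094]
ft_force: [-5.6, -2.7, 7.7]
grip_width: 0.15
grasp_force: 51.8
```

```bash
cat > g.py <<'E'
from h import *
T=tcp(); o=manip.get_obs(); x0=screw(0)[0][:,0]; z=screw(0)[1]; y0=np.cross(z,x0)
print("theta tool",np.arctan2(T[:3,0]@y0,T[:3,0]@x0).round(3),"tilt err",np.arccos(-T[:3,2]@z).round(3),"grasp pt",(T[:3,3]+.155*T[:3,2]).round(4),o["joint_pos"].round(2),"torque about axis",(o["torque"]@z).round(2),o["ft_force"].round(1),o["grip_width"],o["grasp_force"],o["clock"])
E
python3 g.py
```

```text
theta tool 0.749 tilt err 0.003 grasp pt [0.5326 0.1802 0.1511] [ 0.64  0.09 -1.19  2.14  0.65  0.56 -1.79] torque about axis -0.1 [-5.6 -2.7  7.7] 0.14996098336528185 51.84528887271881 14.1
```

Gripped, but joint 7 (-1.79) would run near its limit turning clockwise; regrasp half a turn round.

>>> {"fn": "move_arm", "kwargs": {
  "plan": [0,0,0,0,0,0,0.06,0,0,0,0,0,0,0.06,0,0,0,0,0,0,0.06,0,0,0,0,0,-0.04,0.06,0,0,0,0,0,-0.08,0.06,0,0,-0.18,0,0,-0.08,0.06,0,0,-0.36,0,0,-0.08,0.06,0,0,-0.54,0,0,-0.08,0.06,0,0,-0.72,0,0,-0.08,0.06,0,0,-0.9,0,0,-0.08,0.06,0,0,-1.08,0,0,-0.08,0.06,0,0,-1.26,0,0,-0.08,0.06]
}}

```text
clock: 15.6
position: [0.4092, 0.1743, 0.3504]
ee_rot: [0.493, 0.827, 0.151, 0.226]
ft_force: [0.2, -0.7, 0.2]
grip_width: 0.702
grasp_force: 0.0
```

>>> {"fn": "move_arm", "kwargs": {
  "plan": [0,0,-0.18,0,0,0,0.06,0,0,-0.36,0,0,0,0.06,0,0,-0.54,0,0,0,0.06,0,0,-0.72,0,0,0,0.06,0,0,-0.9,0,0,0,0.06,0,0,-1.08,0,0,0,0.06,0,0,-1.26,0,0,0,0.06,0,0,-1.44,0,0,0,0.06,0,0,-1.62,0,0,0,0.06,0,0,-1.8,0,0,0,0.06,0,0,-1.88,0,0,0,0.06,0,0,-1.88,0,0,0,0.06]
}}

```text
clock: 17.1
position: [0.4092, 0.1743, 0.3504]
ee_rot: [-0.374, 0.887, -0.093, 0.256]
ft_force: [-0.8, -0.1, 0.2]
grip_width: 0.709
grasp_force: 0.0
```

```bash
python3 g.py; sed -i 's/^p=shot/p=shot/' f.py; python3 f.py w7.png
```

```text
theta tool -2.394 tilt err 0.001 grasp pt [0.4902 0.1784 0.2183] [-0.02 -0.18 -0.53  2.17  0.28  0.67  1.63] torque about axis -0.03 [-0.8 -0.1  0.2] 0.7087955523270019 0.0 17.1
[[-0.5901 -0.6149  0.5232  0.4091]
 [-0.71    0.7038  0.0264  0.1743]
 [-0.3844 -0.3559 -0.8518  0.3504]] [-0.02 -0.18 -0.53  2.17  0.28  0.67  1.62]
0.93 [0.5392 0.1806 0.1421] tool [-0.0011 -0.0015  0.2457] [322. 212.]
screw_handle 0.64 2649 ctr [0.5346 0.1796 0.1427] off [-0.0005 -0.0004] [0.0894 0.0214] 48.1 (np.int64(308), np.int64(149), np.int64(340), np.int64(274))
screw_handle 0.59 187 ctr [ 0.5809 -0.0372  0.1643] off [ 0.0407 -0.2193] [0.0111 0.0074] 27.7 (np.int64(0), np.int64(14), np.int64(12), np.int64(34))
gap_screw 0.58 2704 ctr [0.5349 0.1792 0.1429] off [-0.0002 -0.0007] [0.0895 0.0215] 43.6 (np.int64(308), np.int64(149), np.int64(340), np.int64(274))
gap_screw 0.43 2785 ctr [0.4876 0.3365 0.1189] off [-0.0461  0.1588] [0.0982 0.0411] 68.2 (np.int64(484), np.int64(256), np.int64(548), np.int64(363))
```

>>> {"fn": "move_arm", "kwargs": {
  "plan": [0,0,0,-0.001,0,0.04,0.06,0,0,0,-0.001,0,0.07,0.06,0,0,0,-0.001,0,0.081,0.06,0,0,0,-0.001,0,0.081,0.06,0,0,0,-0.001,0,0.081,0,0,0,0,-0.001,0,0.081,0,0,0,0,-0.001,0,0.081,0,0,0,0,-0.001,0,0.081,0,0,0,0,-0.001,0,0.081,0,0,0,0,-0.001,0,0.081,0]
}}

```text
clock: 18.55
position: [0.4523, 0.177, 0.2828]
ee_rot: [-0.374, 0.886, -0.094, 0.256]
ft_force: [-4.3, -2.4, 5.7]
grip_width: 0.152
grasp_force: 57.7
```

>>> {"fn": "move_arm", "kwargs": {
  "plan": [0,0,0.1,0,0,0,0,0,0,0.2,0,0,0,0,0,0,0.3,0,0,0,0,0,0,0.4,0,0,0,0,0,0,0.5,0,0,0,0,0,0,0.6,0,0,0,0,0,0,0.66,0,0,0,0,0,0,0.66,0,0,0,0]
}}

```text
clock: 19.55
position: [0.4524, 0.1767, 0.2828]
ee_rot: [-0.066, 0.96, -0.006, 0.273]
ft_force: [-4.4, -2.4, 6.3]
grip_width: 0.154
grasp_force: 57.7
```

```bash
python3 g.py
```

```text
theta tool -3.056 tilt err 0.004 grasp pt [0.5337 0.1807 0.1509] [ 0.01  0.02 -0.56  2.16  0.55  0.53  0.74] torque about axis -0.12 [-4.4 -2.4  6.3] 0.15429381708579656 57.67845846712589 19.55
```

>>> {"fn": "move_arm", "kwargs": {
  "plan": [0,0,0.03,0,0,0,0,0,0,0.06,0,0,0,0,0,0,0.09,0,0,0,0,0,0,0.12,0,0,0,0,0,0,0.12,0,0,0,0]
}}

```text
clock: 20.18
position: [0.4524, 0.1768, 0.2828]
ee_rot: [-0.01, 0.962, 0.01, 0.273]
ft_force: [-3.9, -4.6, 7.4]
grip_width: 0.151
grasp_force: 61.7
```

```bash
python3 g.py
```

```text
theta tool 3.111 tilt err 0.004 grasp pt [0.5337 0.1807 0.151 ] [ 0.01  0.02 -0.56  2.16  0.55  0.53  0.62] torque about axis 1.2 [-3.9 -4.6  7.4] 0.1512006226435915 61.71093665063381 20.175
```

>>> {"fn": "move_arm", "kwargs": {
  "plan": [0,0,0,0,0,0,0,0,0,-0.15,0,0,0,0,0,0,-0.3,0,0,0,0,0,0,-0.45,0,0,0,0,0,0,-0.6,0,0,0,0,0,0,-0.75,0,0,0,0,0,0,-0.9,0,0,0,0,0,0,-1.05,0,0,0,0,0,0,-1.2,0,0,0,0,0,0,-1.35,0,0,0,0,0,0,-1.5,0,0,0,0,0,0,-1.6,0,0,0,0]
}}

```text
clock: 21.68
position: [0.4521, 0.1771, 0.2826]
ee_rot: [0.698, -0.662, 0.188, -0.197]
ft_force: [-6.6, -2.5, 7.9]
grip_width: 0.152
grasp_force: 58.0
```

```bash
python3 g.py
```

```text
theta tool -1.57 tilt err 0.003 grasp pt [0.5333 0.1811 0.1507] [ 0.04  0.02 -0.59  2.16  0.55  0.53  2.23] torque about axis -0.15 [-6.6 -2.5  7.9] 0.15179432812034827 58.041615039110184 21.675
```

Tool stands at a quarter turn out (-1.57 flipped = 1.57). Release, retreat and check.

>>> {"fn": "move_arm", "kwargs": {
  "plan": [0,0,0,0,0,0,0.06,0,0,0,0,0,0,0.06,0,0,0,0,0,0,0.06,0,0,0,0,0,0,0.06,0,0,0,0,0,-0.03,0.06,0,0,0,0,0,-0.07,0.06,0,0,0,0,0,-0.11,0.06,0,0,0,0,0,-0.11,0.06,0,0,0,0,0,-0.11,0.06]
}}

```text
clock: 22.8
position: [0.3947, 0.174, 0.3752]
ee_rot: [0.696, -0.664, 0.188, -0.197]
ft_force: [0.2, 0.7, 0.1]
grip_width: 0.7
grasp_force: 0.0
```

```bash
python3 f.py w8.png
python3 - <<'E'
from h import *
p=shot("scene"); save(p,"s8.png",(220,140,440,340),3)
for l in ("comb","comb_grip"):
    for r in manip.tip_of(p,l): print(l,round(r["conf"],2),w(p,r["position"]).round(3))
E
```

```text
[[ 0.0479 -0.8514  0.5223  0.3947]
 [-0.9989 -0.0404  0.0257  0.1739]
 [-0.0008 -0.5229 -0.8524  0.3747]] [ 0.03 -0.25 -0.57  2.16  0.19  0.72  2.52]
0.64 [0.5378 0.1798 0.1438] tool [ 0.0011 -0.0013  0.2716] [324. 198.]
screw_handle 0.58 2176 ctr [0.5374 0.1788 0.1444] off [ 0.0027 -0.0013] [0.0895 0.0219] 84.4 (np.int64(310), np.int64(143), np.int64(339), np.int64(255))
screw_handle 0.4 3897 ctr [0.5405 0.0679 0.1428] off [-0.0003 -0.1123] [0.0509 0.0398] 89.9 (np.int64(297), np.int64(0), np.int64(358), np.int64(83))
gap_screw 0.75 2128 ctr [0.537  0.179  0.1442] off [ 0.0023 -0.0011] [0.0894 0.0221] 89.8 (np.int64(310), np.int64(143), np.int64(339), np.int64(255))
comb 0.95 [ 0.251 -0.406  0.004]
comb 0.92 [ 0.445 -0.387  0.001]
comb 0.68 [0.567 0.024 0.06 ]
comb_grip 0.86 [0.568 0.023 0.116]
comb_grip 0.63 [ 0.447 -0.385  0.057]
comb_grip 0.57 [ 0.255 -0.402  0.06 ]
```

View pics/s8.png

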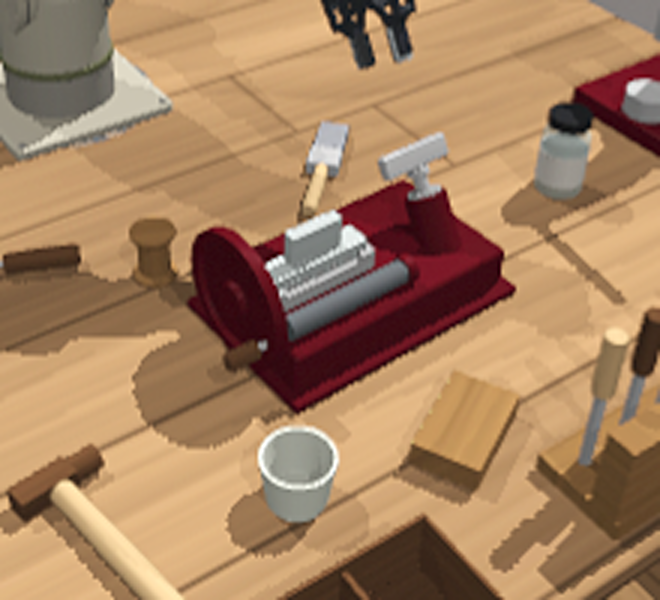

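The picture shows the comb home in the bed at (320,260), the bar at (413,157) along the cutter's y axis (84–90°, a quarter turn), the bystanders in place and the gripper clear.

```bash
python3 -c "
from workcell import manip
print(manip.hand_in())"
```

```text
the job is handed in; nothing more can be done
None
```

The job is handed in at about 23 s of the 59 s: the comb sits home and released in the bed, the gap screw was bottomed and backed off a quarter turn (measured about 1.57 rad), and the bystanders look undisturbed; the judge returned no result.

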